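# Ring up the wax patterns for casting

### The arm

A 6-joint arm with a two-finger parallel gripper is mounted at the origin on the work surface. World frame = base frame: x ahead of the robot, y to its left, z up, the work surface at z = 0. Lengths are in mm, angles in rad, forces in N, time in s.
With the tool pointing down it reaches from about 200 to 875 mm from the base axis. Payload 3.4 kg.
Tool frame: the origin (TCP) lies on the centre line of the jaws, within the pads' length; the fingertips stand 25 mm ahead of it and the grasp point (between the pads) lies 6 mm ahead of it; z points along the fingers, y is the line along which they close (so a half turn about z gives the same grasp; the last joint's range is limited). The gripper opens to 94 mm and grips with 3 to 60 N. Pads are 16 mm wide; open, the fingers measure 119 mm over their backs; the gripper's body (75 mm by 177 mm) begins 78 mm behind the grasp point.
Start: joints at [-1.437, 0.276, 1.505, -0, 1.361, -0.121], TCP at [144.927, -556.47, 230.493] pointing down, gripper open.
Joint ranges: [-2.89, 2.89], [-0.75, 2.08], [0.22, 2.7], [-1.18, 4.32], [0.11, 2.71], [-2.7, 2.7]. Speed limits (rad/s): [2.57, 2.57, 3.14, 3.14, 3.14, 3.14].

### API

Orientations are given as [roll, pitch, yaw] about the fixed x, y, z axes, in that order (R = Rz(yaw) Ry(pitch) Rx(roll)).
In Python, from bench import bot gives the robot as it stands. The module is installed in compiled form; this text tells all that it offers.
- The arm moves only by the tool step_arm, never from a script. Its argument "increments" is a list of rows, each an object with "travel": the shift along the tool's x, y, z in m, a list of three; "roll": the turn about the tool's z in degrees. A call has 1 to 8 rows; each row shifts and turns the commanded pose from where the row before left it, along the tool's axes as they then stand; what a row does not reach is not made up. A row lasts 1/10 s, in which the tool goes at most 50 mm and 8.59 degrees, less where a joint would pass 70% of its speed; a pose out of reach is approached as far as the arm can. A call with a gripper value outside its range is refused whole. "fingers" is the closure, from 0 (fully open) to 1 (shut), set as the call begins (left out, the last holds). The fingers move at their own pace and stop on an object; "force" is the grip in N (left out, the last holds). Time passes only in rows, so rows that do not move let the fingers close. It gives the time, the measured TCP pose, the force, the opening and the grip force at its end, in the units of the state.
- bot.state(): the state, without advancing time (a new reading comes with each control period).
- bot.get_image(name): name is "scene" or "top" or "wrist"; returns a dict with "image" (400x640x3 uint8, red, green, blue), "fx", "fy", "cx", "cy" (pixels), "T" (4x4, takes a point from camera to world coordinates). Camera axes: x right, y down, z forward; pixel columns grow to the right and rows downward; lengths in mm; the calibration is good to about 2 mm. A picture is of the moment at which its call begins. There is no depth.
- bot.close_job(): hands the job in; it is judged then, once.
The state is a dict: "time": time; "joint_pos": joint angles; "qvel": joint speeds; "effort": joint torques, N m; "eef_pos": TCP position; "tool_rot": TCP orientation; "contact_force": force on the tool from outside, world axes, zero at the start; "torque": the same for the moment, N m; "gripper_width": opening from 0.0 (shut) to 1.0 (fully open); "finger_force": force on a finger pad.
Only numpy, scipy, OpenCV 4.12 (cv2) and the standard library are available. Lean on these libraries where they do the work, as an engineer would, in place of code of your own. Each camera call takes 0.05 s, during which the arm holds its last target. There are 200 camera calls.

### The job

The wax patterns are ready for investing: lower each of the four steel casting rings over the wax pattern on the rubber former made for its size (smallest ring on smallest former, and so on), so that every ring stands upright, centred and flat down on its former's base disc with the wax inside. Set the rings down gently without bumping the wax, leave the formers standing flat on the bench, and do not disturb the small stone model that stands among them.

Things in the scene. Friction and masses are not known exactly. Their poses are not given: they have to be found in the camera images.
- ring_small: Casting ring, smallest of four: a plain stainless steel tube standing on end, open at both ends, outer diameter 36 mm, inner 31 mm, height 40 mm. Origin at the centre of its lower end, z up along its axis.
- former_small: Loose rubber former, smallest of four: dark grey disc 50 mm across, 8 mm thick; on it a grey dome, 19 mm across at the foot, 10 mm high, and a single wax crown on a sprue (blue-green wax), top 34 mm above the bench. The 36 mm ring goes over it to rest on the flat rim of the disc (6 mm play to the dome all round). Origin: centre of underside, z up; the crowns lie along x.
- ring_medium: Casting ring, second smallest of four: a plain stainless steel tube standing on end, open at both ends, outer diameter 46 mm, inner 41 mm, height 47 mm. Origin at the centre of its lower end, z up along its axis.
- former_medium: Loose rubber former, second smallest of four: dark grey disc 60 mm across, 8 mm thick; on it a grey dome, 29 mm across at the foot, 11 mm high, and two wax crowns side by side on a forked sprue (blue-green wax), top 37 mm above the bench. The 46 mm ring goes over it to rest on the flat rim of the disc (6 mm play to the dome all round). Origin: centre of underside, z up; the crowns lie along x.
- ring_large: Casting ring, second largest of four: a plain stainless steel tube standing on end, open at both ends, outer diameter 56 mm, inner 51 mm, height 54 mm. Origin at the centre of its lower end, z up along its axis.
- former_large: Loose rubber former, second largest of four: dark grey disc 70 mm across, 8 mm thick; on it a grey dome, 39 mm across at the foot, 12 mm high, and a straight bridge of three wax crowns in a row (blue-green wax), top 46 mm above the bench. The 56 mm ring goes over it to rest on the flat rim of the disc (6 mm play to the dome all round). Origin: centre of underside, z up; the crowns lie along x.
- ring_largest: Casting ring, largest of four: a plain stainless steel tube standing on end, open at both ends, outer diameter 66 mm, inner 61 mm, height 61 mm. Origin at the centre of its lower end, z up along its axis.
- former_largest: Loose rubber former, largest of four: dark grey disc 80 mm across, 8 mm thick; on it a grey dome, 49 mm across at the foot, 13 mm high, and a curved bridge of five wax crowns in a row (blue-green wax), top 47 mm above the bench. The 66 mm ring goes over it to rest on the flat rim of the disc (6 mm play to the dome all round). Origin: centre of underside, z up; the crowns lie along x.
- model: Small stone model: a cream-coloured plaster block 44 x 30 mm with a row of four teeth on top, 23 mm high, standing loose in the middle of the rings and formers. Origin at the centre of the underside, x along its length. Not to be moved.
Not all that is in view belongs to the job. What is shaped like the ring_small but red is not meant.

How it is judged (in metres and radians):
At the end, for the whole second after the job is handed in: Each of the four rings stands at rest on the former of its own size: axis within 9 mm of the former's, lower end on the base disc (5 to 11 mm above the former's underside), ring and former upright within 0.06 rad and the former standing on the bench; the stone model is within 15 mm of where it was (horizontal distance between ring_small and former_small below 0.009 m and z of ring_small in the frame of former_small between 0.005 and 0.011 m and angle between each of ring_small, former_small, ring_medium, former_medium, ring_large, former_large, ring_largest, former_largest's own z axis and vertical below 0.06 rad and height (world z) of each of former_small, former_medium, former_large, former_largest below 0.005 m and linear speed of each of ring_small, former_small, ring_medium, former_medium, ring_large, former_large, ring_largest, former_largest below 0.01 m/s and horizontal distance between ring_medium and former_medium below 0.009 m and z of ring_medium in the frame of former_medium between 0.005 and 0.011 m and horizontal distance between ring_large and former_large below 0.009 m and z of ring_large in the frame of former_large between 0.005 and 0.011 m and horizontal distance between ring_largest and former_largest below 0.009 m and z of ring_largest in the frame of former_largest between 0.005 and 0.011 m and distance of model from where it was at the start of the episode below 0.015 m); the robot touches nothing.
It fails at once if a wax pattern is bumped: a ring, held higher than 22 mm over a former's underside, or a finger above the disc presses on it with more than 8 N ((contact force between the fingers and former_small above 8 N and z of the grasp point in the frame of former_small above 0.036 m) or (z of ring_small in the frame of former_small above 0.022 m and contact force between ring_small and former_small above 8 N) or (z of ring_medium in the frame of former_small above 0.022 m and contact force between ring_medium and former_small above 8 N) or (z of ring_large in the frame of former_small above 0.022 m and contact force between ring_large and former_small above 8 N) or (z of ring_largest in the frame of former_small above 0.022 m and contact force between ring_largest and former_small above 8 N) or (contact force between the fingers and former_medium above 8 N and z of the grasp point in the frame of former_medium above 0.036 m) or (z of ring_small in the frame of former_medium above 0.022 m and contact force between ring_small and former_medium above 8 N) or (z of ring_medium in the frame of former_medium above 0.022 m and contact force between ring_medium and former_medium above 8 N) or (z of ring_large in the frame of former_medium above 0.022 m and contact force between ring_large and former_medium above 8 N) or (z of ring_largest in the frame of former_medium above 0.022 m and contact force between ring_largest and former_medium above 8 N) or (contact force between the fingers and former_large above 8 N and z of the grasp point in the frame of former_large above 0.036 m) or (z of ring_small in the frame of former_large above 0.022 m and contact force between ring_small and former_large above 8 N) or (z of ring_medium in the frame of former_large above 0.022 m and contact force between ring_medium and former_large above 8 N) or (z of ring_large in the frame of former_large above 0.022 m and contact force between ring_large and former_large above 8 N) or (z of ring_largest in the frame of former_large above 0.022 m and contact force between ring_largest and former_large above 8 N) or (contact force between the fingers and former_largest above 8 N and z of the grasp point in the frame of former_largest above 0.036 m) or (z of ring_small in the frame of former_largest above 0.022 m and contact force between ring_small and former_largest above 8 N) or (z of ring_medium in the frame of former_largest above 0.022 m and contact force between ring_medium and former_largest above 8 N) or (z of ring_large in the frame of former_largest above 0.022 m and contact force between ring_large and former_largest above 8 N) or (z of ring_largest in the frame of former_largest above 0.022 m and contact force between ring_largest and former_largest above 8 N)).
It fails at once if a ring is dropped or slammed onto its former: faster than 0.5 m/s within 60 mm of its seat ((horizontal distance between ring_small and former_small below 0.03 m and z of ring_small in the frame of former_small below 0.06 m and linear speed of ring_small above 0.5 m/s) or (horizontal distance between ring_medium and former_medium below 0.03 m and z of ring_medium in the frame of former_medium below 0.06 m and linear speed of ring_medium above 0.5 m/s) or (horizontal distance between ring_large and former_large below 0.03 m and z of ring_large in the frame of former_large below 0.06 m and linear speed of ring_large above 0.5 m/s) or (horizontal distance between ring_largest and former_largest below 0.03 m and z of ring_largest in the frame of former_largest below 0.06 m and linear speed of ring_largest above 0.5 m/s)).
It fails at once if the stone model is moved by more than 15 mm (distance of model from where it was at the start of the episode above 0.015 m).
It also fails if it takes over 109 s, if anything falls off the work surface, if the arm or the gripper's body presses on something with over 40 N, if the wrist force passes 120 N, or if a joint passes its speed limit or range.

## Working session

There is one attempt and no reset: what is moved stays moved. The work goes in short steps, Python scripts to look and compute and a tool call to move; the robot and the scene stay as the last step left them, time stands still between calls to the robot, and variables do not carry over. Pictures are saved under pics/ and viewed, at most 14 in all, crops included, and the job is handed in when it is done.

Besides the shell and the picture viewer there is one more tool, called after ">>>" as name(argument=value, ...), one argument or row to a line, values as JSON. step_arm: Moves the arm, as the interface text tells. Its arguments: {"type":"object","properties":{"increments":{"type":"array","items":{"type":"object","properties":{"travel":{"type":"array","items":{"type":"number"}},"roll":{"type":"number"}}}},"fingers":{"type":"number"},"force":{"type":"number"}},"required":["increments"]}

```bash
mkdir -p pics; python3 - <<'E'
from bench import bot
import cv2,numpy as np
np.set_printoptions(precision=4,suppress=True)
for n in("top","scene"):
    d=bot.get_image(n);cv2.imwrite(f"pics/{n}0.png",d["image"][:,:,::-1]);print(n,d["fx"],d["fy"],d["cx"],d["cy"]);print(np.array(d["T"]))
print(bot.state())
E
```

```text
top 454.20895940470587 454.20895940470587 322.7326461243311 204.74410435798094
[[   0.0061   -0.9902    0.1399  388.8555]
 [  -1.       -0.007    -0.0061   -6.3051]
 [   0.007    -0.1398   -0.9902 1070.7959]
 [   0.        0.        0.        1.    ]]
scene 483.16518132532195 483.16518132532195 314.84837278429626 198.77220424051959
[[  -0.057     0.7443   -0.6654 1243.3042]
 [   0.9984    0.0389   -0.0419   51.7817]
 [  -0.0053   -0.6667   -0.7453  841.7555]
 [   0.        0.        0.        1.    ]]
{'time': 0.1, 'joint_pos': array([-1.437 ,  0.2765,  1.506 , -0.    ,  1.3607, -0.121 ]), 'qvel': array([-0.0009, -0.0015, -0.0036, -0.0001, -0.0006, -0.0018]), 'effort': array([  0.0012, -40.5455, -23.778 ,   0.0702,   0.0299,  -0.    ]), 'eef_pos': array([ 144.8384, -555.9821,  229.7187]), 'tool_rot': array([-3.14  , -0.0002,  0.2548]), 'contact_force': array([-0.0991,  0.2578,  0.1029]), 'torque': array([-0.0018,  0.016 ,  0.0062]), 'finger_force': 0.0, 'gripper_width': 1.0000801477172951}
```

View pics/top0.png

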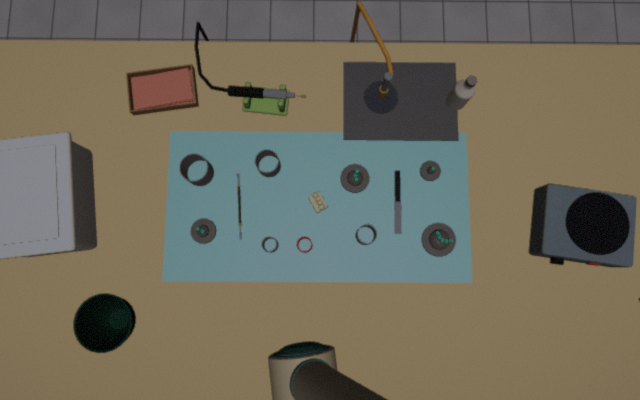

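View pics/scene0.png

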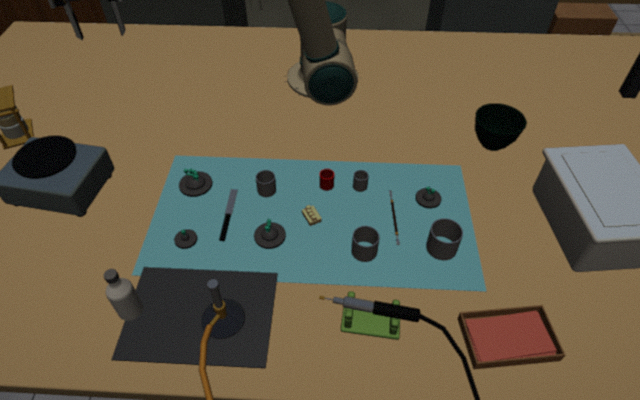

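The top view shows these (col,row):
- Rings: largest (197,170), large (268,163), medium (366,234), small (270,244). The red decoy is at (304,244).
- Formers: large (355,178), small (430,170), largest (438,239), medium (203,231).
- Stone model: (318,202).

The scene view agrees with this.

```bash
cat > h.py <<'E'
from bench import bot
import cv2,numpy as np
np.set_printoptions(precision=2,suppress=True)
H={'small':40,'medium':47,'large':54,'largest':61}
def ray(d,px):
    T=np.array(d["T"]);v=np.array([(px[0]-d["cx"])/d["fx"],(px[1]-d["cy"])/d["fy"],1.])
    return T[:3,3],T[:3,:3]@v
def onz(d,px,z):
    o,v=ray(d,px);return (o+v*(z-o[2])/v[2])[:2]
def proj(d,P):
    T=np.array(d["T"]);q=(np.atleast_2d(P)-T[:3,3])@T[:3,:3]
    return np.c_[d["fx"]*q[:,0]/q[:,2]+d["cx"],d["fy"]*q[:,1]/q[:,2]+d["cy"]]
E
python3 - <<'E'
from h import *
d=bot.get_image("top")
for n,p,z in [("Rlargest",(197,170),30),("Rlarge",(268,163),27),("Rmed",(366,234),23),("Rsmall",(270,244),20),("red",(304,244),20),("Flarge",(355,178),8),("Fsmall",(430,170),8),("Flargest",(438,239),8),("Fmed",(203,231),8),("model",(318,202),12),("mat",(165,280),0),("mat",(470,135),0)]: print(n,onz(d,p,z))
w=bot.get_image("wrist");print(np.array(w["T"]),w["fx"],w["cx"],w["cy"]);cv2.imwrite("pics/w0.png",w["image"][:,:,::-1])
E
```

```text
Rlargest [615.73 281.4 ]
Rlarge [634.43 116.5 ]
Rmed [ 469.31 -113.09]
Rsmall [444.99 108.34]
red [445.5   29.94]
Flarge [603.92 -89.34]
Fsmall [ 624.76 -268.98]
Flargest [ 459.85 -283.3 ]
Fmed [474.96 266.96]
model [544.87  -1.59]
mat [361.13 352.17]
mat [ 714.47 -371.05]
[[   0.25   -0.94   -0.22  210.57]
 [  -0.97   -0.24   -0.06 -539.77]
 [  -0.      0.23   -0.97  384.1 ]
 [   0.      0.      0.      1.  ]] 319.46732420416936 319.42563985715555 193.86817633372905
```

View pics/w0.png

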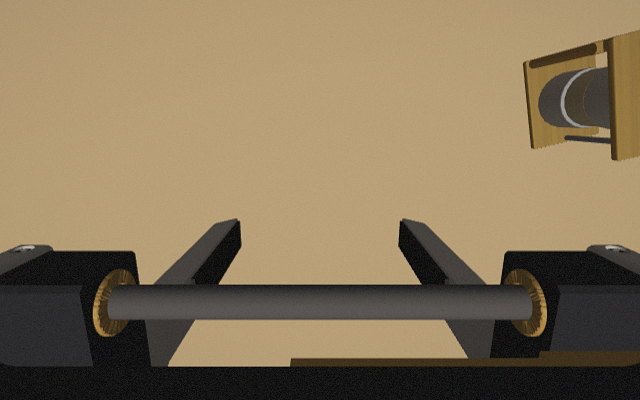

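The wrist view is clear in its upper half, with the fingers below about row 220. Next I go over the mat with yaw 0.

>>> step_arm(
  increments=[
    {"travel":[0,0,0],"roll":7.3},
    {"travel":[0,0,0],"roll":7.3},
    {"travel":[0.02,-0.038,0]},
    {"travel":[0.02,-0.038,0]},
    {"travel":[0.02,-0.038,0]},
    {"travel":[0.02,-0.038,0]},
    {"travel":[0.02,-0.038,0]},
    {"travel":[0.02,-0.038,0]},
  ],
)

```text
$.increments[2]: bad value
```

>>> step_arm(
  increments=[
    {"travel":[0.02,-0.038,0]},
    {"travel":[0.02,-0.038,0]},
    {"travel":[0.02,-0.038,0]},
    {"travel":[0.02,-0.038,0]},
    {"travel":[0,0,0]},
    {"travel":[0,0,0]},
    {"travel":[0,0,0]},
  ],
)

```text
$.increments[0]: bad value
```

```bash
cat >> h.py <<'E'
import pickle
def snap(tag):
    st=bot.state();d=bot.get_image("wrist");pickle.dump(d,open(f"{tag}.pkl","wb"));cv2.imwrite(f"pics/{tag}.png",d["image"][:,:,::-1]);print(st["time"],st["eef_pos"],st["tool_rot"]);return d
E
python3 -c "
from h import *
snap('A')"
```

```text
0.2 [ 144.89 -556.13  229.94] [-3.14 -0.    0.25]
```

View pics/A.png

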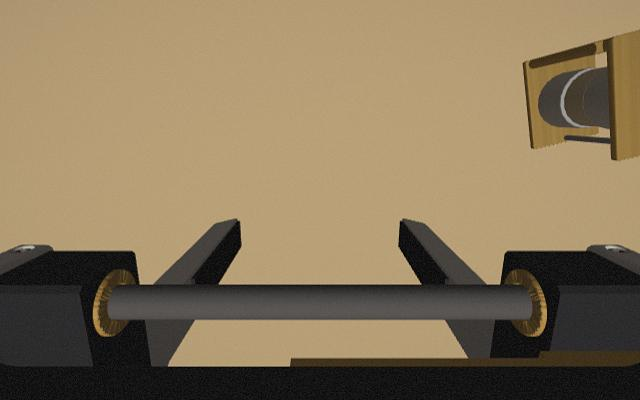

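The arm did not move, so the picture is unchanged. Every row needs a roll value, and I'll include it from here on.

>>> step_arm(
  increments=[
    {"travel":[0,0,0],"roll":7.3},
    {"travel":[0,0,0],"roll":7.3},
    {"travel":[0.02,-0.038,0],"roll":0},
    {"travel":[0.02,-0.038,0],"roll":0},
    {"travel":[0.02,-0.038,0],"roll":0},
    {"travel":[0.02,-0.038,0],"roll":0},
    {"travel":[0.02,-0.038,0],"roll":0},
    {"travel":[0.02,-0.038,0],"roll":0},
  ],
)

```text
time: 1.05
eef_pos: [265.4, -326.8, 230.5]
tool_rot: [3.141, -0.0, -0.001]
contact_force: [0.6, -0.9, -0.2]
gripper_width: 1.004
finger_force: 0.0
```

>>> step_arm(
  increments=[
    {"travel":[0.02,-0.038,0],"roll":0},
    {"travel":[0.02,-0.038,0],"roll":0},
    {"travel":[0.02,-0.038,0],"roll":0},
    {"travel":[0.02,-0.038,0],"roll":0},
    {"travel":[0,0,0],"roll":0},
    {"travel":[0,0,0],"roll":0},
    {"travel":[0,0,0],"roll":0},
  ],
)

```text
time: 1.75
eef_pos: [344.7, -177.3, 230.5]
tool_rot: [3.141, 0.0, -0.001]
contact_force: [-0.2, -0.0, -0.2]
gripper_width: 1.001
finger_force: 0.0
```

```bash
python3 -c "
from h import *
snap('A')"
```

```text
1.75 [ 344.68 -177.3   230.49] [ 3.14  0.   -0.  ]
```

View pics/A.png

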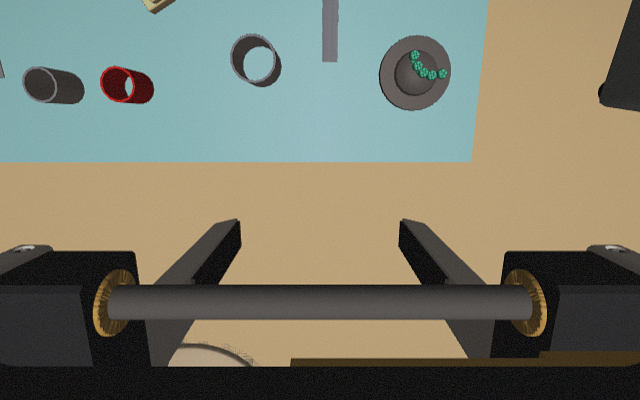

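View A shows the medium ring at (256,60), the small ring at (40,85), the red decoy at (115,83) and the largest former at (415,73). I continue the tour.

>>> step_arm(
  increments=[
    {"travel":[0,-0.045,0],"roll":0},
    {"travel":[0,-0.045,0],"roll":0},
    {"travel":[0,-0.045,0],"roll":0},
    {"travel":[0,-0.045,0],"roll":0},
    {"travel":[0,-0.045,0],"roll":0},
    {"travel":[0,-0.045,0],"roll":0},
    {"travel":[0,-0.045,0],"roll":0},
    {"travel":[0,-0.045,0],"roll":0},
  ],
)

```text
time: 2.6
eef_pos: [345.6, 184.0, 230.6]
tool_rot: [3.141, -0.001, -0.003]
contact_force: [1.0, -0.9, 0.9]
gripper_width: 1.008
finger_force: 0.0
```

>>> step_arm(
  increments=[
    {"travel":[0,0,0],"roll":0},
    {"travel":[0,0,0],"roll":0},
    {"travel":[0,0,0],"roll":0},
  ],
)

```text
time: 2.9
eef_pos: [345.3, 181.8, 230.2]
tool_rot: [3.14, 0.001, -0.003]
contact_force: [0.6, -0.4, -0.5]
gripper_width: 1.0
finger_force: 0.0
```

```bash
python3 -c "
from h import *
snap('B')"
```

```text
2.9 [345.31 181.84 230.21] [ 3.14  0.   -0.  ]
```

>>> step_arm(
  increments=[
    {"travel":[0.045,0,0],"roll":0},
    {"travel":[0.045,0,0],"roll":0},
    {"travel":[0.045,0,0],"roll":0},
    {"travel":[0.04,0,0],"roll":0},
    {"travel":[0,0,0],"roll":0},
    {"travel":[0,0,0],"roll":0},
    {"travel":[0,0,0],"roll":0},
  ],
)

```text
time: 3.65
eef_pos: [518.8, 182.1, 230.3]
tool_rot: [3.141, 0.002, -0.002]
contact_force: [0.7, 0.3, -0.5]
gripper_width: 1.0
finger_force: 0.0
```

```bash
python3 -c "
from h import *
snap('C')"
```

```text
3.65 [518.77 182.08 230.29] [ 3.14  0.   -0.  ]
```

>>> step_arm(
  increments=[
    {"travel":[0,0.045,0],"roll":0},
    {"travel":[0,0.045,0],"roll":0},
    {"travel":[0,0.045,0],"roll":0},
    {"travel":[0,0.045,0],"roll":0},
    {"travel":[0,0.045,0],"roll":0},
    {"travel":[0,0.045,0],"roll":0},
    {"travel":[0,0.045,0],"roll":0},
    {"travel":[0,0.045,0],"roll":0},
  ],
)

```text
time: 4.5
eef_pos: [518.5, -177.5, 231.3]
tool_rot: [3.141, -0.001, 0.0]
contact_force: [-0.4, -0.3, -0.7]
gripper_width: 1.001
finger_force: 0.0
```

>>> step_arm(
  increments=[
    {"travel":[0,0,0],"roll":0},
    {"travel":[0,0,0],"roll":0},
    {"travel":[0,0,0],"roll":0},
  ],
)

```text
time: 4.8
eef_pos: [519.2, -175.1, 230.8]
tool_rot: [-3.141, -0.0, 0.001]
contact_force: [0.9, -0.3, 1.4]
gripper_width: 0.999
finger_force: 0.0
```

```bash
python3 -c "
from h import *
snap('D')
a=[cv2.resize(cv2.imread(f'pics/{t}.png')[:225],None,fx=1,fy=1) for t in 'BCD']
g=np.vstack(a)[:600];print(g.shape);cv2.imwrite('pics/BCD.png',np.vstack([x[:200] for x in a]))"
```

```text
4.8 [ 519.21 -175.11  230.81] [-3.14 -0.    0.  ]
(600, 640, 3)
```

View pics/BCD.png

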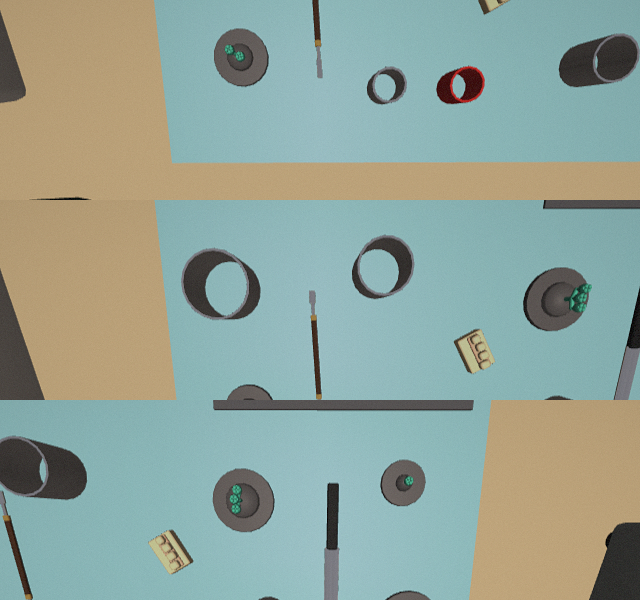

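B, C and D show the following (rows within each view):

| View | Objects (col,row) |
|---|---|
| B | medium former (241,57), small ring (387,85), medium ring (600,60) |
| C | largest ring (220,85), large ring (383,67), large former (556,100), model (474,150) |
| D | large former (243,100), small former (403,83), model (170,152) |

Next I fit outlines in two views per item.

```bash
cat >> h.py <<'E'
from scipy.optimize import least_squares
R={'small':18,'medium':23,'large':28,'largest':33};FR={'small':25,'medium':30,'large':35,'largest':40}
th=np.linspace(0,2*np.pi,181)[:-1]
def blob(d,seed,former):
    im=d["image"].astype(int);r,g,b=im[...,0],im[...,1],im[...,2]
    m=((g-r)<0.12*g)                       # not cyan mat, not green wax
    m=cv2.morphologyEx(m.astype(np.uint8),cv2.MORPH_CLOSE,np.ones((3,3)))
    n,l,s,c=cv2.connectedComponentsWithStats(m)
    k=min((i for i in range(1,n) if 60<s[i,4]<8000),key=lambda i:np.hypot(*(s[i,:2]+s[i,2:4]/2-seed)))
    return cv2.convexHull(np.argwhere(l==k)[:,::-1].astype(np.float32))[:,0]
def dens(h):
    h=np.r_[h,h[:1]];return np.vstack([a+(b-a)*t for a,b in zip(h[:-1],h[1:]) for t in np.arange(0,1,1/max(1,np.hypot(*(b-a))))])
def model(d,x,y,z,r,h):
    P=[np.c_[x+r*np.cos(th),y+r*np.sin(th),0*th+z+k] for k in(0,h)]
    return cv2.convexHull(proj(d,np.vstack(P)).astype(np.float32))
def fit(obs,r,h,x0,zfree):
    o=[(d,dens(hl)) for d,hl in obs]
    def f(p):
        z=p[2] if zfree else 0; out=[]
        for d,P in o:
            M=model(d,p[0],p[1],z,r,h);out+=[cv2.pointPolygonTest(M,(float(u),float(v)),True)-.4 for u,v in P]
        return np.array(out)
    s=least_squares(f,list(x0)+([0.] if zfree else []),loss='soft_l1',f_scale=.5,diff_step=1e-3,x_scale=10.)
    return s.x,np.sqrt(np.mean(s.fun**2))
E
cat > meas.py <<'E'
from h import *
V={t:pickle.load(open(t+'.pkl','rb')) for t in 'ABCD'};V['T']=bot.get_image('top')
L=[('R','largest',(615,281),'C',(220,85),'T',(197,170)),('R','large',(634,116),'C',(383,67),'T',(268,163)),
('R','medium',(469,-113),'A',(256,60),'B',(600,60)),('R','small',(445,108),'B',(387,85),'A',(53,85)),
('F','largest',(460,-283),'A',(415,73),'T',(438,239)),('F','large',(604,-89),'D',(243,100),'C',(550,100)),
('F','medium',(475,267),'B',(241,57),'T',(203,231)),('F','small',(625,-269),'D',(403,83),'T',(430,170))]
for k,n,x0,a,pa,b,pb in L:
    r,h=(R[n],H[n]) if k=='R' else (FR[n],8)
    oa=(V[a],blob(V[a],pa,k=='F'));ob=(V[b],blob(V[b],pb,k=='F'))
    print(k,n,a,*fit([oa],r,h,x0,0),b,*fit([ob],r,h,x0,0),'both',*fit([oa,ob],r,h,x0,1))
E
python3 meas.py
```

```text
R largest C [617.9  282.39] 0.4658724414808821 T [616.38 282.67] 0.5358475400638395 both [618.31 283.68  -3.86] 0.41175247118852165
R large C [635.26 117.8 ] 0.37716921490191285 T [633.36 116.55] 3.7471024082332267 both [635.21 117.78   0.  ] 1.9216903733778021
R medium A [ 469.64 -111.59] 0.45297902891505876 B [ 469.45 -111.61] 0.4150693048981035 both [ 469.53 -111.71   -0.35] 0.43139665750021955
R small B [445.99 109.78] 0.3965890804894525 A [446.22 109.76] 0.5284680327985604 both [446.15 109.81  -0.37] 0.48720681798994786
F largest A [ 460.24 -284.08] 0.5461962582835067 T [ 459.76 -285.04] 0.5129674951906518 both [ 460.22 -284.17    0.  ] 0.5598011350257445
F large D [605.88 -87.77] 0.5727788467111312 C [605.46 -87.64] 1.568300856633193 both [605.72 -87.77   0.  ] 1.212386181946153
F medium B [477.89 268.22] 0.7078089823555371 T [476.58 267.88] 0.6291378556939857 both [477.73 268.16   0.  ] 0.7265935028282049
F small D [ 625.11 -268.96] 0.528296518861422 T [ 460.28 -284.82] 5.885016252960251 both [ 624.33 -269.04    0.  ] 40.047443124592974
```

The fits agree between views to within 1–2 mm, and the bases sit on the bench. I start with the largest ring at (618,282.4).

>>> step_arm(
  increments=[
    {"travel":[0.0098,-0.0458,0],"roll":0},
    {"travel":[0.0098,-0.0458,0],"roll":0},
    {"travel":[0.0098,-0.0458,0],"roll":0},
    {"travel":[0.0098,-0.0458,0],"roll":0},
    {"travel":[0.0098,-0.0458,0],"roll":0},
    {"travel":[0.0098,-0.0458,0],"roll":0},
    {"travel":[0.0098,-0.0458,0],"roll":0},
    {"travel":[0.0098,-0.0458,0],"roll":0},
  ],
)

```text
time: 5.7
eef_pos: [597.5, 193.4, 230.7]
tool_rot: [3.142, -0.0, 0.002]
contact_force: [-0.3, -0.1, 0.2]
gripper_width: 1.0
finger_force: 0.0
```

>>> step_arm(
  increments=[
    {"travel":[0.0098,-0.0458,0],"roll":0},
    {"travel":[0.0098,-0.0458,0],"roll":0},
    {"travel":[0,-0.001,0.03],"roll":0},
    {"travel":[0,0,0.03],"roll":0},
    {"travel":[0,0,0.03],"roll":0},
    {"travel":[0,0,0],"roll":0},
    {"travel":[0,0,0],"roll":0},
    {"travel":[0,0,0],"roll":0},
  ],
)

```text
time: 6.5
eef_pos: [618.9, 283.4, 142.6]
tool_rot: [-3.14, -0.003, 0.001]
contact_force: [-0.2, 0.4, 0.5]
gripper_width: 0.997
finger_force: 0.0
```

>>> step_arm(
  increments=[
    {"travel":[0,0,0.03],"roll":0},
    {"travel":[0,0,0.03],"roll":0},
    {"travel":[0,0,0.02],"roll":0},
    {"travel":[0,0,0.012],"roll":0},
    {"travel":[0,0,0],"roll":0},
    {"travel":[0,0,0],"roll":0},
  ],
)

```text
time: 7.1
eef_pos: [619.1, 282.8, 50.0]
tool_rot: [-3.141, -0.003, -0.0]
contact_force: [0.1, 0.5, 0.1]
gripper_width: 0.998
finger_force: 0.0
```

>>> step_arm(
  increments=[
    {"travel":[0,0,0],"roll":0},
    {"travel":[0,0,0],"roll":0},
    {"travel":[0,0,0],"roll":0},
    {"travel":[0,0,0],"roll":0},
    {"travel":[0,0,0],"roll":0},
    {"travel":[0,0,0],"roll":0},
  ],
  fingers=1,
  force=25,
)

```text
time: 7.7
eef_pos: [618.2, 282.7, 48.9]
tool_rot: [-3.141, -0.001, 0.0]
contact_force: [0.1, -0.1, 2.2]
gripper_width: 0.685
finger_force: 24.9
```

>>> step_arm(
  increments=[
    {"travel":[0,0,-0.01],"roll":0},
    {"travel":[0,0,-0.03],"roll":0},
    {"travel":[0,0,-0.03],"roll":0},
    {"travel":[0,0,-0.03],"roll":0},
    {"travel":[0,0,0],"roll":0},
    {"travel":[0,0,0],"roll":0},
  ],
)

```text
time: 8.3
eef_pos: [617.6, 282.4, 148.1]
tool_rot: [3.141, 0.0, -0.0]
contact_force: [-1.0, 0.1, -3.6]
gripper_width: 0.689
finger_force: 24.8
```

```bash
python3 - <<'E'
from h import *
s=snap('E')["image"][:,:,::-1];t=bot.get_image('scene')["image"][:,:,::-1];print(bot.state()['finger_force'],bot.state()['gripper_width'])
cv2.imwrite('pics/E2.png',np.hstack([s[100:380,140:500],cv2.resize(t[130:270,320:500],None,fx=2,fy=2)]))
E
```

```text
8.3 [617.63 282.37 148.12] [ 3.14  0.   -0.  ]
24.83711203560233 0.6910500125503173
```

View pics/E2.png

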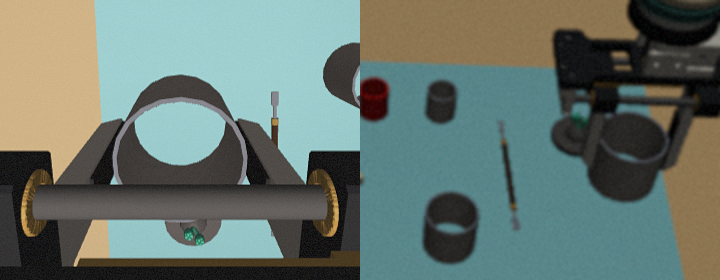

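The ring hangs centred and upright between the pads. The near edge of its rim lies at full-image row ≈198, columns 253..386. I check this against the prediction.

```bash
python3 - <<'E'
from h import *
d=pickle.load(open('E.pkl','rb'))
for dx in(-5,0,5):
    P=proj(d,np.c_[617.6+dx+33*np.cos(th),282.4+33*np.sin(th),0*th+148.1+13]);print(dx,P.min(0),P.max(0))
E
```

```text
-5 [250.62 206.93] [387.4  332.31]
0 [250.09 196.36] [387.91 323.65]
5 [249.55 185.62] [388.42 314.86]
```

>>> step_arm(
  increments=[
    {"travel":[-0.0113,0.0405,0],"roll":0},
    {"travel":[-0.0113,0.0405,0],"roll":0},
    {"travel":[-0.0113,0.0405,0],"roll":0},
    {"travel":[-0.0113,0.0405,0],"roll":0},
    {"travel":[-0.0113,0.0405,0],"roll":0},
    {"travel":[-0.0113,0.0405,0],"roll":0},
    {"travel":[-0.0113,0.0405,0],"roll":0},
    {"travel":[-0.0113,0.0405,0],"roll":0},
  ],
)

```text
time: 9.2
eef_pos: [525.5, -42.7, 146.5]
tool_rot: [-3.141, 0.004, 0.0]
contact_force: [1.3, 0.0, -2.1]
gripper_width: 0.696
finger_force: 24.8
```

>>> step_arm(
  increments=[
    {"travel":[-0.0113,0.0405,0],"roll":0},
    {"travel":[-0.0113,0.0405,0],"roll":0},
    {"travel":[-0.0113,0.0405,0],"roll":0},
    {"travel":[-0.0113,0.0405,0],"roll":0},
    {"travel":[-0.0113,0.0405,0],"roll":0},
    {"travel":[-0.0113,0.0405,0],"roll":0},
    {"travel":[0,0,0],"roll":0},
    {"travel":[0,0,0],"roll":0},
  ],
)

```text
time: 10.0
eef_pos: [458.4, -284.4, 146.6]
tool_rot: [-3.139, 0.003, -0.003]
contact_force: [0.5, -0.2, -3.1]
gripper_width: 0.689
finger_force: 24.8
```

>>> step_arm(
  increments=[
    {"travel":[0,0,0],"roll":0},
    {"travel":[0,0,0],"roll":0},
    {"travel":[0,0,0],"roll":0},
  ],
)

```text
time: 10.3
eef_pos: [460.0, -283.2, 148.3]
tool_rot: [-3.141, 0.0, 0.002]
contact_force: [0.2, 0.3, -2.6]
gripper_width: 0.692
finger_force: 24.8
```

```bash
python3 - <<'E'
from h import *
d=snap('F');d["image"]
t=bot.get_image('top')["image"][:,:,::-1]
cv2.imwrite('pics/F2.png',np.hstack([cv2.resize(d["image"][150:330,220:420,::-1],None,fx=2,fy=2),cv2.resize(t[190:280,395:485],None,fx=4,fy=4)]))
P=proj(d,np.c_[460.2+40*np.cos(th),-284.1+40*np.sin(th),0*th+8]);print(P.min(0),P.max(0))
E
```

```text
10.3 [ 459.98 -283.21  148.32] [-3.14  0.    0.  ]
[278.03 148.58] [362.64 231.09]
```

View pics/F2.png

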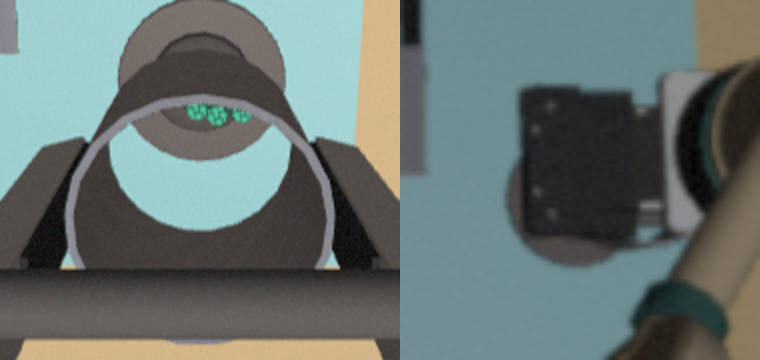

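The disc spans columns 279–362 and rows 150–230, which matches the prediction (278–363, 149–231), so the ring is aligned. I lower it now.

>>> step_arm(
  increments=[
    {"travel":[0,0,0.015],"roll":0},
    {"travel":[0,0,0.02],"roll":0},
    {"travel":[0,0,0.02],"roll":0},
    {"travel":[0,0,0.015],"roll":0},
    {"travel":[0,0,0.01],"roll":0},
    {"travel":[0,0,0.005],"roll":0},
    {"travel":[0,0,0.004],"roll":0},
    {"travel":[0,0,0],"roll":0},
  ],
)

```text
time: 11.2
eef_pos: [459.9, -284.5, 59.5]
tool_rot: [3.141, -0.0, 0.0]
contact_force: [0.4, -0.4, -3.2]
gripper_width: 0.689
finger_force: 24.8
```

>>> step_arm(
  increments=[
    {"travel":[0,0,0.001],"roll":0},
    {"travel":[0,0,0.001],"roll":0},
    {"travel":[0,0,0],"roll":0},
    {"travel":[0,0,0],"roll":0},
  ],
)

```text
time: 11.6
eef_pos: [459.8, -284.6, 57.7]
tool_rot: [3.141, -0.0, -0.0]
contact_force: [-0.4, -0.5, -3.3]
gripper_width: 0.689
finger_force: 24.8
```

>>> step_arm(
  increments=[
    {"travel":[0,0,0.001],"roll":0},
    {"travel":[0,0,0],"roll":0},
    {"travel":[0,0,0],"roll":0},
  ],
)

```text
time: 11.9
eef_pos: [459.9, -284.7, 56.9]
tool_rot: [3.141, -0.001, -0.0]
contact_force: [0.4, 0.3, 1.2]
gripper_width: 0.688
finger_force: 24.8
```

Contact is felt. I release, rise and go on to the large ring at (635.3,117.8).

>>> step_arm(
  increments=[
    {"travel":[0,0,0],"roll":0},
    {"travel":[0,0,0],"roll":0},
    {"travel":[0,0,0],"roll":0},
    {"travel":[0,0,0],"roll":0},
    {"travel":[0,0,0],"roll":0},
    {"travel":[0,0,-0.005],"roll":0},
    {"travel":[0,0,-0.03],"roll":0},
    {"travel":[0,0,-0.045],"roll":0},
  ],
  fingers=0,
)

```text
time: 12.7
eef_pos: [458.1, -283.2, 135.3]
tool_rot: [-3.138, 0.005, -0.0]
contact_force: [0.6, -0.2, 0.2]
gripper_width: 1.001
finger_force: 0.0
```

>>> step_arm(
  increments=[
    {"travel":[0,0,-0.045],"roll":0},
    {"travel":[0.0194,-0.0446,0],"roll":0},
    {"travel":[0.0194,-0.0446,0],"roll":0},
    {"travel":[0.0194,-0.0446,0],"roll":0},
    {"travel":[0.0194,-0.0446,0],"roll":0},
    {"travel":[0.0194,-0.0446,0],"roll":0},
    {"travel":[0.0194,-0.0446,0],"roll":0},
    {"travel":[0.0194,-0.0446,0],"roll":0},
  ],
)

```text
time: 13.5
eef_pos: [596.1, 29.7, 182.0]
tool_rot: [3.141, -0.001, 0.0]
contact_force: [0.3, -0.3, 0.5]
gripper_width: 1.0
finger_force: 0.0
```

>>> step_arm(
  increments=[
    {"travel":[0.0194,-0.0446,0],"roll":0},
    {"travel":[0.0194,-0.0446,0],"roll":0},
    {"travel":[0,0,0],"roll":0},
    {"travel":[0,0,0],"roll":0},
    {"travel":[0,0,0],"roll":0},
  ],
)

```text
time: 14.0
eef_pos: [633.7, 116.0, 181.4]
tool_rot: [3.141, 0.001, -0.0]
contact_force: [-0.0, -0.4, -0.6]
gripper_width: 1.0
finger_force: 0.0
```

>>> step_arm(
  increments=[
    {"travel":[0.001,-0.001,0.03],"roll":0},
    {"travel":[0,0,0.04],"roll":0},
    {"travel":[0,0,0.035],"roll":0},
    {"travel":[0,0,0.02],"roll":0},
    {"travel":[0,0,0.012],"roll":0},
    {"travel":[0,0,0],"roll":0},
    {"travel":[0,0,0],"roll":0},
  ],
)

```text
time: 14.7
eef_pos: [636.1, 117.1, 45.5]
tool_rot: [3.142, -0.002, -0.001]
contact_force: [0.6, -1.4, 0.3]
gripper_width: 1.0
finger_force: 0.0
```

>>> step_arm(
  increments=[
    {"travel":[0,0,0],"roll":0},
    {"travel":[0,0,0],"roll":0},
    {"travel":[0,0,0],"roll":0},
    {"travel":[0,0,0],"roll":0},
    {"travel":[0,0,0],"roll":0},
    {"travel":[0,0,0],"roll":0},
    {"travel":[0,0,0],"roll":0},
  ],
  fingers=1,
  force=25,
)

```text
time: 15.4
eef_pos: [635.4, 118.0, 44.6]
tool_rot: [3.141, -0.0, 0.0]
contact_force: [0.8, -0.1, 1.5]
gripper_width: 0.586
finger_force: 24.8
```

>>> step_arm(
  increments=[
    {"travel":[0,0,-0.01],"roll":0},
    {"travel":[0,0,-0.03],"roll":0},
    {"travel":[0,0,-0.03],"roll":0},
    {"travel":[0,0,-0.03],"roll":0},
    {"travel":[0,0,0],"roll":0},
    {"travel":[0,0,0],"roll":0},
    {"travel":[0,0,0],"roll":0},
  ],
)

```text
time: 16.1
eef_pos: [634.0, 117.8, 142.7]
tool_rot: [3.141, 0.003, -0.0]
contact_force: [1.0, 0.8, -2.3]
gripper_width: 0.582
finger_force: 24.8
```

```bash
python3 - <<'E'
from h import *
d=snap('G');e=bot.state()['eef_pos']
cv2.imwrite('pics/G2.png',cv2.resize(d["image"][150:330,200:440,::-1],None,fx=3,fy=3))
P=proj(d,np.c_[e[0]+28*np.cos(th),e[1]+28*np.sin(th),0*th+e[2]+10]);print(P.min(0),P.max(0))
E
```

```text
16.1 [633.99 117.79 142.7 ] [ 3.14  0.   -0.  ]
[261.82 205.21] [376.34 311.  ]
```

View pics/G2.png

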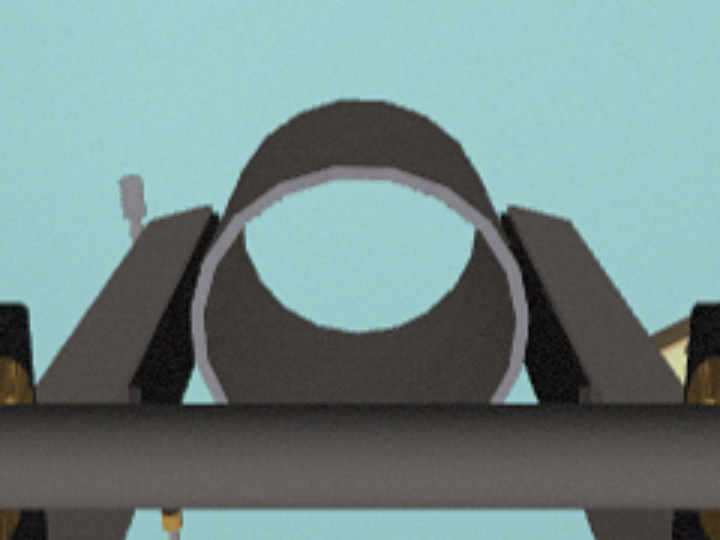

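The near edge of the rim is at row 205 and the columns run 264–376, as predicted. It is held centred. I carry it to the large former at (605.8,-87.7).

>>> step_arm(
  increments=[
    {"travel":[-0.0049,0.0343,0],"roll":0},
    {"travel":[-0.0049,0.0343,0],"roll":0},
    {"travel":[-0.0049,0.0343,0],"roll":0},
    {"travel":[-0.0049,0.0343,0],"roll":0},
    {"travel":[-0.0049,0.0343,0],"roll":0},
    {"travel":[-0.0049,0.0343,0],"roll":0},
    {"travel":[0,0,0],"roll":0},
    {"travel":[0,0,0],"roll":0},
  ],
)

```text
time: 16.95
eef_pos: [605.1, -88.2, 143.0]
tool_rot: [-3.14, 0.003, -0.002]
contact_force: [-1.3, 0.6, -2.3]
gripper_width: 0.583
finger_force: 24.8
```

>>> step_arm(
  increments=[
    {"travel":[0,0,0],"roll":0},
    {"travel":[0,0,0],"roll":0},
    {"travel":[0,0,0],"roll":0},
  ],
)

```text
time: 17.25
eef_pos: [606.0, -86.8, 144.3]
tool_rot: [-3.141, 0.0, 0.001]
contact_force: [0.2, 0.0, -3.1]
gripper_width: 0.587
finger_force: 24.8
```

```bash
cat > chk.py <<'E'
from h import *
import sys
# hold check: former seen in wrist view
t,n,x,y=sys.argv[1],sys.argv[2],float(sys.argv[3]),float(sys.argv[4])
d=snap(t);P=proj(d,np.c_[x+FR[n]*np.cos(th),y+FR[n]*np.sin(th),0*th+8]);im=d["image"][:,:,::-1].copy()
im=cv2.resize(im[100:330,200:440],None,fx=2.5,fy=2.5)
cv2.polylines(im,[((P-[200,100])*2.5).astype(int)],True,(0,0,255),1);cv2.imwrite(f'pics/{t}2.png',im)
E
python3 chk.py I large 605.8 -87.7
```

```text
17.25 [606.01 -86.77 144.28] [-3.14  0.    0.  ]
```

View pics/I2.png

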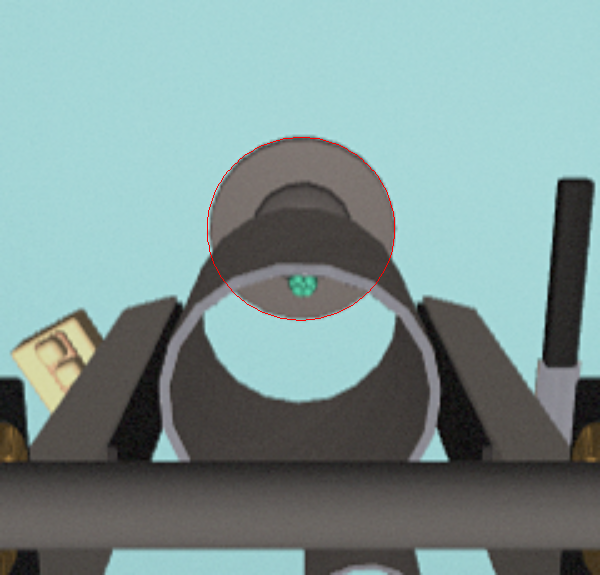

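The red outline fits the large former's disc, with the model off to the left at (50,360). I lower the ring.

>>> step_arm(
  increments=[
    {"travel":[0,0,0.015],"roll":0},
    {"travel":[0,0,0.02],"roll":0},
    {"travel":[0,0,0.02],"roll":0},
    {"travel":[0,0,0.015],"roll":0},
    {"travel":[0,0,0.01],"roll":0},
    {"travel":[0,0,0.006],"roll":0},
    {"travel":[0,0,0.004],"roll":0},
    {"travel":[0,0,0],"roll":0},
  ],
)

```text
time: 18.1
eef_pos: [606.0, -87.8, 54.4]
tool_rot: [3.141, -0.0, 0.0]
contact_force: [0.1, 0.6, -2.3]
gripper_width: 0.585
finger_force: 24.8
```

>>> step_arm(
  increments=[
    {"travel":[0,0,0.001],"roll":0},
    {"travel":[0,0,0.001],"roll":0},
    {"travel":[0,0,0],"roll":0},
    {"travel":[0,0,0],"roll":0},
    {"travel":[0,0,0],"roll":0},
  ],
)

```text
time: 18.6
eef_pos: [606.1, -87.9, 52.7]
tool_rot: [3.141, -0.0, -0.0]
contact_force: [0.5, 1.2, -2.0]
gripper_width: 0.586
finger_force: 24.8
```

>>> step_arm(
  increments=[
    {"travel":[0,0,0.0007],"roll":0},
    {"travel":[0,0,0],"roll":0},
    {"travel":[0,0,0],"roll":0},
  ],
)

```text
time: 18.9
eef_pos: [606.1, -88.0, 52.6]
tool_rot: [3.141, -0.001, -0.0]
contact_force: [-2.1, 1.3, 5.6]
gripper_width: 0.59
finger_force: 24.8
```

>>> step_arm(
  increments=[
    {"travel":[0,0,0],"roll":0},
    {"travel":[0,0,0],"roll":0},
    {"travel":[0,0,0],"roll":0},
    {"travel":[0,0,0],"roll":0},
    {"travel":[0,0,0],"roll":0},
    {"travel":[0,0,-0.005],"roll":0},
    {"travel":[0,0,-0.035],"roll":0},
    {"travel":[0,0,-0.04],"roll":0},
  ],
  fingers=0,
)

```text
time: 19.7
eef_pos: [604.7, -87.6, 131.3]
tool_rot: [-3.141, 0.004, -0.0]
contact_force: [0.4, -0.4, 0.4]
gripper_width: 0.999
finger_force: 0.0
```

>>> step_arm(
  increments=[
    {"travel":[0,0,-0.04],"roll":0},
    {"travel":[-0.034,0.006,0],"roll":0},
    {"travel":[-0.034,0.006,0],"roll":0},
    {"travel":[-0.034,0.006,0],"roll":0},
    {"travel":[-0.034,0.006,0],"roll":0},
    {"travel":[0,0,0],"roll":0},
    {"travel":[0,0,0],"roll":0},
    {"travel":[0,0,0],"roll":0},
  ],
)

```text
time: 20.5
eef_pos: [471.4, -112.1, 172.3]
tool_rot: [3.141, -0.002, 0.0]
contact_force: [0.5, 0.6, -1.3]
gripper_width: 1.0
finger_force: 0.0
```

>>> step_arm(
  increments=[
    {"travel":[0,0,0.03],"roll":0},
    {"travel":[0,0,0.04],"roll":0},
    {"travel":[0,0,0.03],"roll":0},
    {"travel":[0,0,0.02],"roll":0},
    {"travel":[0,0,0.012],"roll":0},
    {"travel":[0,0,0],"roll":0},
    {"travel":[0,0,0],"roll":0},
  ],
  fingers=0.25,
)

```text
time: 21.2
eef_pos: [471.1, -111.9, 39.7]
tool_rot: [3.142, -0.0, 0.0]
contact_force: [0.8, 0.0, 0.1]
gripper_width: 0.75
finger_force: 0.0
```

>>> step_arm(
  increments=[
    {"travel":[0,0,0],"roll":0},
    {"travel":[0,0,0],"roll":0},
    {"travel":[0,0,0],"roll":0},
    {"travel":[0,0,0],"roll":0},
    {"travel":[0,0,0],"roll":0},
    {"travel":[0,0,0],"roll":0},
    {"travel":[0,0,0],"roll":0},
  ],
  fingers=1,
  force=20,
)

```text
time: 21.9
eef_pos: [470.3, -111.9, 40.3]
tool_rot: [3.141, -0.001, -0.0]
contact_force: [0.0, 0.3, 6.7]
gripper_width: 0.484
finger_force: 20.0
```

>>> step_arm(
  increments=[
    {"travel":[0,0,-0.01],"roll":0},
    {"travel":[0,0,-0.03],"roll":0},
    {"travel":[0,0,-0.03],"roll":0},
    {"travel":[0,0,-0.03],"roll":0},
    {"travel":[0,0,0],"roll":0},
    {"travel":[0,0,0],"roll":0},
    {"travel":[0,0,0],"roll":0},
  ],
)

```text
time: 22.6
eef_pos: [468.7, -111.4, 138.5]
tool_rot: [-3.141, 0.003, 0.0]
contact_force: [-0.4, 0.7, 0.2]
gripper_width: 0.482
finger_force: 20.0
```

>>> step_arm(
  increments=[
    {"travel":[0.0008,-0.038,0],"roll":0},
    {"travel":[0.0008,-0.038,0],"roll":0},
    {"travel":[0.0008,-0.038,0],"roll":0},
    {"travel":[0.0008,-0.038,0],"roll":0},
    {"travel":[0.0008,-0.038,0],"roll":0},
    {"travel":[0.0008,-0.038,0],"roll":0},
    {"travel":[0.0008,-0.038,0],"roll":0},
    {"travel":[0.0008,-0.038,0],"roll":0},
  ],
)

```text
time: 23.4
eef_pos: [475.0, 193.4, 137.9]
tool_rot: [3.14, 0.004, 0.0]
contact_force: [0.8, 0.2, -1.6]
gripper_width: 0.485
finger_force: 20.0
```

>>> step_arm(
  increments=[
    {"travel":[0.0008,-0.038,0],"roll":0},
    {"travel":[0.0008,-0.038,0],"roll":0},
    {"travel":[0,0,0],"roll":0},
    {"travel":[0,0,0],"roll":0},
    {"travel":[0,0,0],"roll":0},
    {"travel":[0,0,0],"roll":0},
    {"travel":[0,0,0],"roll":0},
  ],
)

```text
time: 24.1
eef_pos: [478.0, 267.0, 139.6]
tool_rot: [3.141, 0.0, -0.002]
contact_force: [0.9, -0.2, -0.6]
gripper_width: 0.483
finger_force: 20.0
```

```bash
python3 chk.py J medium 477.6 268.2; python3 - <<'E'
from h import *
d=pickle.load(open('J.pkl','rb'));e=bot.state()['eef_pos']
P=proj(d,np.c_[e[0]+23*np.cos(th),e[1]+23*np.sin(th),0*th+e[2]+8]);print((P.min(0)-[200,100])*2.5,(P.max(0)-[200,100])*2.5)
E
```

```text
24.1 [477.97 266.97 139.62] [ 3.14  0.   -0.  ]
[180.35 285.1 ] [413.23 500.76]
```

View pics/J2.png

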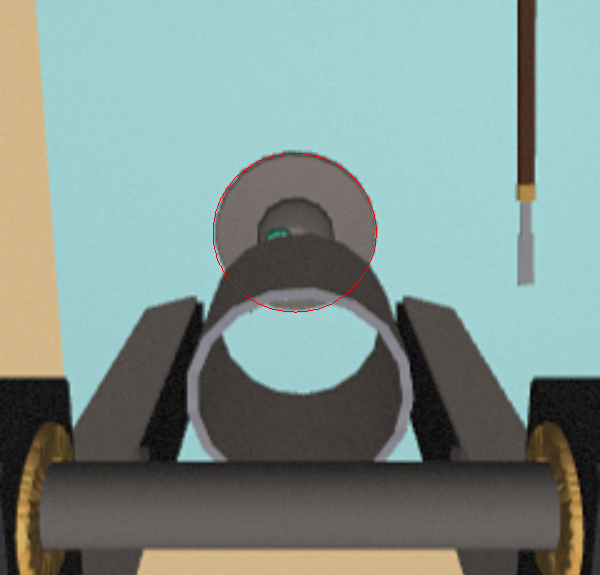

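The outline fits the medium former's disc. The rim is 0–1.5 mm off, so I shift 1 mm in +y and lower.

>>> step_arm(
  increments=[
    {"travel":[0,-0.001,0.015],"roll":0},
    {"travel":[0,0,0.02],"roll":0},
    {"travel":[0,0,0.02],"roll":0},
    {"travel":[0,0,0.015],"roll":0},
    {"travel":[0,0,0.01],"roll":0},
    {"travel":[0,0,0.006],"roll":0},
    {"travel":[0,0,0.004],"roll":0},
    {"travel":[0,0,0],"roll":0},
  ],
)

```text
time: 24.95
eef_pos: [478.1, 269.0, 49.7]
tool_rot: [3.141, 0.0, -0.0]
contact_force: [-0.1, -0.2, -2.3]
gripper_width: 0.482
finger_force: 20.0
```

>>> step_arm(
  increments=[
    {"travel":[0,0,0.001],"roll":0},
    {"travel":[0,0,0.001],"roll":0},
    {"travel":[0,0,0],"roll":0},
    {"travel":[0,0,0],"roll":0},
    {"travel":[0,0,0],"roll":0},
  ],
)

```text
time: 25.45
eef_pos: [478.5, 269.3, 48.4]
tool_rot: [-3.141, -0.001, 0.0]
contact_force: [-0.3, 0.1, 2.8]
gripper_width: 0.484
finger_force: 20.0
```

>>> step_arm(
  increments=[
    {"travel":[0,0,0.0007],"roll":0},
    {"travel":[0,0,0],"roll":0},
    {"travel":[0,0,0],"roll":0},
  ],
)

```text
time: 25.75
eef_pos: [478.5, 269.3, 48.3]
tool_rot: [-3.141, -0.002, 0.0]
contact_force: [-1.8, -0.5, 8.9]
gripper_width: 0.482
finger_force: 20.0
```

>>> step_arm(
  increments=[
    {"travel":[0,0,0],"roll":0},
    {"travel":[0,0,0],"roll":0},
    {"travel":[0,0,0],"roll":0},
    {"travel":[0,0,0],"roll":0},
    {"travel":[0,0,0],"roll":0},
    {"travel":[0,0,-0.005],"roll":0},
    {"travel":[0,0,-0.035],"roll":0},
    {"travel":[0,0,-0.04],"roll":0},
  ],
  fingers=0,
)

```text
time: 26.55
eef_pos: [476.8, 268.6, 126.8]
tool_rot: [3.14, 0.004, -0.0]
contact_force: [0.8, -0.3, 0.7]
gripper_width: 0.997
finger_force: 0.0
```

>>> step_arm(
  increments=[
    {"travel":[0,0,-0.04],"roll":0},
    {"travel":[-0.008,0.0398,0],"roll":0},
    {"travel":[-0.008,0.0398,0],"roll":0},
    {"travel":[-0.008,0.0398,0],"roll":0},
    {"travel":[-0.008,0.0398,0],"roll":0},
    {"travel":[0,0,0],"roll":0},
    {"travel":[0,0,0],"roll":0},
    {"travel":[0,0,0],"roll":0},
  ],
  fingers=0.36,
)

```text
time: 27.35
eef_pos: [446.5, 110.8, 167.3]
tool_rot: [-3.141, -0.001, 0.0]
contact_force: [-0.5, 1.1, -0.4]
gripper_width: 0.639
finger_force: 0.0
```

>>> step_arm(
  increments=[
    {"travel":[0,0,0.03],"roll":0},
    {"travel":[0,0,0.04],"roll":0},
    {"travel":[0,0,0.03],"roll":0},
    {"travel":[0,0,0.02],"roll":0},
    {"travel":[0,0,0.0125],"roll":0},
    {"travel":[0,0,0],"roll":0},
    {"travel":[0,0,0],"roll":0},
  ],
)

```text
time: 28.05
eef_pos: [446.4, 110.9, 34.5]
tool_rot: [-3.141, 0.0, 0.002]
contact_force: [-0.6, 0.2, -0.4]
gripper_width: 0.64
finger_force: 0.0
```

>>> step_arm(
  increments=[
    {"travel":[0,0,0],"roll":0},
    {"travel":[0,0,0],"roll":0},
    {"travel":[0,0,0],"roll":0},
    {"travel":[0,0,0],"roll":0},
    {"travel":[0,0,0],"roll":0},
    {"travel":[0,0,0],"roll":0},
    {"travel":[0,0,0],"roll":0},
  ],
  fingers=1,
  force=15,
)

```text
time: 28.75
eef_pos: [446.4, 110.0, 35.1]
tool_rot: [-3.141, -0.001, -0.0]
contact_force: [-1.0, 0.3, 6.2]
gripper_width: 0.392
finger_force: 15.0
```

>>> step_arm(
  increments=[
    {"travel":[0,0,-0.01],"roll":0},
    {"travel":[0,0,-0.03],"roll":0},
    {"travel":[0,0,-0.03],"roll":0},
    {"travel":[0,0,-0.03],"roll":0},
    {"travel":[0,0,0],"roll":0},
    {"travel":[0,0,0],"roll":0},
    {"travel":[0,0,0],"roll":0},
  ],
)

```text
time: 29.45
eef_pos: [444.6, 109.7, 133.4]
tool_rot: [3.141, 0.003, -0.0]
contact_force: [-0.0, 0.0, -0.8]
gripper_width: 0.393
finger_force: 15.0
```

>>> step_arm(
  increments=[
    {"travel":[0.0179,0.0379,0],"roll":0},
    {"travel":[0.0179,0.0379,0],"roll":0},
    {"travel":[0.0179,0.0379,0],"roll":0},
    {"travel":[0.0179,0.0379,0],"roll":0},
    {"travel":[0.0179,0.0379,0],"roll":0},
    {"travel":[0.0179,0.0379,0],"roll":0},
    {"travel":[0.0179,0.0379,0],"roll":0},
    {"travel":[0.0179,0.0379,0],"roll":0},
  ],
)

```text
time: 30.25
eef_pos: [588.5, -194.5, 132.2]
tool_rot: [-3.14, 0.004, -0.0]
contact_force: [1.2, 0.1, 0.3]
gripper_width: 0.389
finger_force: 15.0
```

>>> step_arm(
  increments=[
    {"travel":[0.0179,0.0379,0],"roll":0},
    {"travel":[0.0179,0.0379,0],"roll":0},
    {"travel":[0,0,0],"roll":0},
    {"travel":[0,0,0],"roll":0},
    {"travel":[0,0,0],"roll":0},
    {"travel":[0,0,0],"roll":0},
    {"travel":[0,0,0],"roll":0},
  ],
)

```text
time: 30.95
eef_pos: [624.6, -267.8, 134.7]
tool_rot: [-3.141, 0.0, 0.001]
contact_force: [0.1, 0.2, -1.9]
gripper_width: 0.391
finger_force: 15.0
```

```bash
python3 chk.py K small 625.1 -269; python3 - <<'E'
from h import *
d=pickle.load(open('K.pkl','rb'));e=bot.state()['eef_pos']
P=proj(d,np.c_[e[0]+18*np.cos(th),e[1]+18*np.sin(th),0*th+e[2]+6]);print((P.min(0)-[200,100])*2.5,(P.max(0)-[200,100])*2.5)
E
```

```text
30.95 [ 624.58 -267.78  134.7 ] [-3.14  0.    0.  ]
[208.67 306.36] [388.73 473.32]
```

View pics/K2.png

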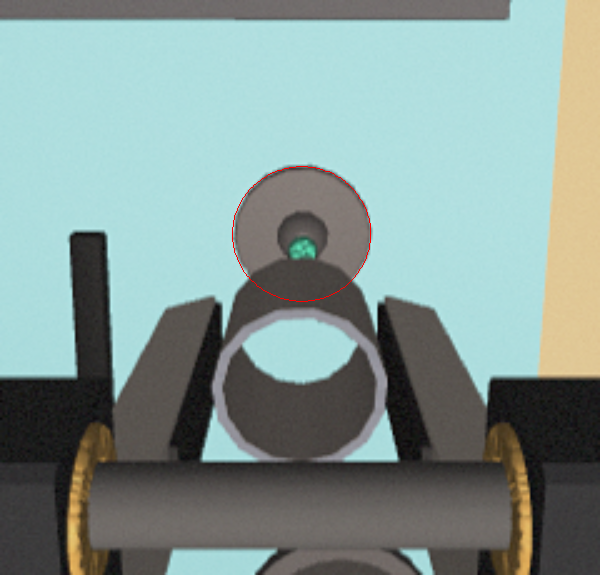

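The outline fits the small former's disc (columns 234–371), and the rim is centred at column 300. I lower the ring.

>>> step_arm(
  increments=[
    {"travel":[0,0,0.015],"roll":0},
    {"travel":[0,0,0.02],"roll":0},
    {"travel":[0,0,0.02],"roll":0},
    {"travel":[0,0,0.015],"roll":0},
    {"travel":[0,0,0.01],"roll":0},
    {"travel":[0,0,0.006],"roll":0},
    {"travel":[0,0,0.004],"roll":0},
    {"travel":[0,0,0],"roll":0},
  ],
)

```text
time: 31.8
eef_pos: [625.0, -269.0, 44.6]
tool_rot: [3.141, -0.0, 0.0]
contact_force: [-0.1, 0.3, -0.7]
gripper_width: 0.389
finger_force: 15.0
```

>>> step_arm(
  increments=[
    {"travel":[0,0,0.001],"roll":0},
    {"travel":[0,0,0.0007],"roll":0},
    {"travel":[0,0,0],"roll":0},
    {"travel":[0,0,0],"roll":0},
    {"travel":[0,0,0],"roll":0},
  ],
)

```text
time: 32.3
eef_pos: [625.1, -269.2, 43.2]
tool_rot: [3.141, -0.001, -0.0]
contact_force: [0.1, -0.0, 0.6]
gripper_width: 0.389
finger_force: 15.0
```

Near contact, so I go down the last 0.7 mm, release, rise and back off for a check view.

>>> step_arm(
  increments=[
    {"travel":[0,0,0.0007],"roll":0},
    {"travel":[0,0,0],"roll":0},
    {"travel":[0,0,0],"roll":0},
  ],
)

```text
time: 32.6
eef_pos: [625.1, -269.2, 43.1]
tool_rot: [3.141, -0.001, -0.0]
contact_force: [-1.5, 1.5, 5.6]
gripper_width: 0.389
finger_force: 15.0
```

>>> step_arm(
  increments=[
    {"travel":[0,0,0],"roll":0},
    {"travel":[0,0,0],"roll":0},
    {"travel":[0,0,0],"roll":0},
    {"travel":[0,0,0],"roll":0},
    {"travel":[0,0,0],"roll":0},
    {"travel":[0,0,-0.005],"roll":0},
    {"travel":[0,0,-0.035],"roll":0},
    {"travel":[0,0,-0.04],"roll":0},
  ],
  fingers=0,
)

```text
time: 33.4
eef_pos: [623.8, -268.5, 121.4]
tool_rot: [-3.14, 0.004, -0.0]
contact_force: [0.7, -0.0, 0.3]
gripper_width: 0.994
finger_force: 0.0
```

>>> step_arm(
  increments=[
    {"travel":[0,0,-0.04],"roll":0},
    {"travel":[-0.02,-0.01,-0.04],"roll":0},
    {"travel":[-0.035,-0.03,-0.01],"roll":0},
    {"travel":[-0.035,-0.03,-0.01],"roll":0},
    {"travel":[-0.035,-0.03,-0.01],"roll":0},
    {"travel":[-0.035,-0.03,0],"roll":0},
    {"travel":[-0.035,-0.03,0],"roll":0},
    {"travel":[-0.035,-0.03,0],"roll":0},
  ],
)

```text
time: 34.2
eef_pos: [393.4, -78.0, 232.6]
tool_rot: [3.141, -0.001, -0.0]
contact_force: [0.1, -0.1, 1.1]
gripper_width: 1.001
finger_force: 0.0
```

>>> step_arm(
  increments=[
    {"travel":[-0.03,-0.02,0],"roll":0},
    {"travel":[-0.03,-0.02,0],"roll":0},
    {"travel":[-0.03,-0.02,0],"roll":0},
    {"travel":[0,0,0],"roll":0},
    {"travel":[0,0,0],"roll":0},
    {"travel":[0,0,0],"roll":0},
  ],
)

```text
time: 34.8
eef_pos: [306.1, -19.6, 232.7]
tool_rot: [3.141, -0.002, -0.0]
contact_force: [0.5, -0.8, 0.7]
gripper_width: 1.003
finger_force: 0.0
```

```bash
python3 - <<'E'
from h import *
w=snap('Z')["image"][:,:,::-1];t=bot.get_image('top');s=bot.get_image('scene')
cv2.imwrite('pics/Z2.png',np.hstack([cv2.resize(t["image"][125:290,160:480,::-1],None,fx=1.25,fy=1.25),cv2.resize(s["image"][150:290,130:500,::-1],(400,206))]))
cv2.imwrite('pics/Z3.png',np.vstack([cv2.resize(t["image"][130:285,160:480,::-1],None,fx=2.2,fy=2)[:,:700],cv2.resize(s["image"][155:285,140:490,::-1],None,fx=2,fy=2)[:290]]))
E
```

```text
34.8 [306.06 -19.6  232.67] [ 3.14 -0.   -0.  ]
```

View pics/Z3.png

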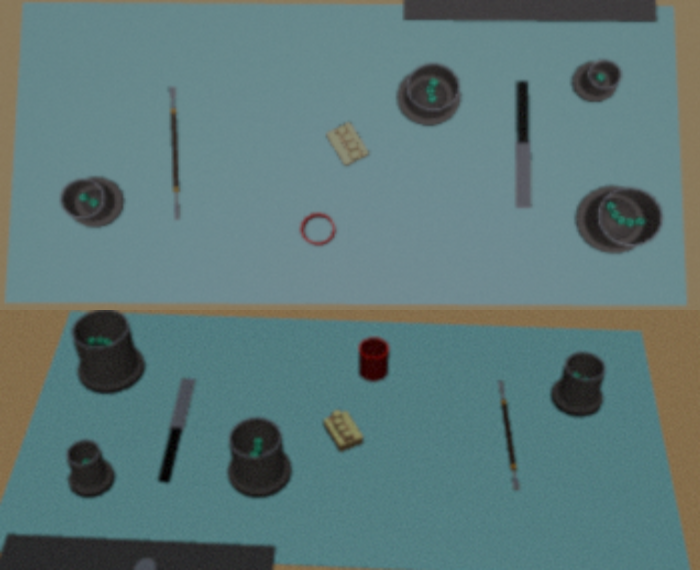

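All four rings stand on their formers with the wax visible inside, the model is in place and the red decoy is untouched. One quick numeric check of the seats remains before I hand in.

```bash
python3 - <<'E'
from h import *
V=[bot.get_image('top'),bot.get_image('scene')]
F={'largest':(460.2,-284.1),'large':(605.8,-87.7),'medium':(477.9,268.2),'small':(625.1,-269)}
for n,(x,y) in F.items():
    obs=[]
    for d in V:
        c=proj(d,[[x,y,25]])[0];obs.append((d,dens(blob(d,c,0))))
    def f(p):
        o=[]
        for d,P in obs:
            M=cv2.convexHull(np.vstack([model(d,p[0],p[1],0,FR[n],8),model(d,p[2],p[3],p[4]-10,R[n],H[n])]))
            o+=[cv2.pointPolygonTest(M,(float(u),float(v)),True)-.4 for u,v in P]
        return np.array(o)
    s=least_squares(f,[x,y,x,y,18],loss='soft_l1',f_scale=.5,diff_step=[1e-3,1e-3,1e-3,1e-3,.03],x_scale=10.)
    print(n,'former',s.x[:2],'ring-former',s.x[2:4]-s.x[:2],'z',s.x[4]-10,np.sqrt(np.mean(s.fun**2)))
E
```

```text
largest former [ 441.71 -213.76] ring-former [  74.76 -285.82] z -683.494334449231 4.420701731179408
large former [604.16 -88.97] ring-former [0.68 0.01] z 1.7295565264933863 0.6748616254990084
medium former [475.91 269.1 ] ring-former [ 0.15 -0.52] z 1.7581510283728061 0.6459913216988044
small former [ 624.3  -271.09] ring-former [0.17 1.38] z 1.7936196136004092 0.6776239845213207
```

Three fits show the rings centred within 1.4 mm. Their heights are poorly conditioned in these far views. The largest fit locked onto a wrong blob, but its contact came at the right height and the pictures show it seated.

```bash
python3 -c "
from bench import bot
print(bot.close_job())"
```

```text
the job is handed in; nothing more can be done
None
```

I placed all four rings on their matching formers and handed the job in at about 35 s; no verdict came back. Centring measured within 1.4 mm on three, while the largest ring's centring and all four seat heights rest on contact height and the pictures.

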